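Tighten the recessed pump nut with the T-handle socket extension

TASK

A long T-handle socket extension stands in the deep bore of the rectangular pump housing, seated on the nut at the bottom. Tighten the nut: turn the T-handle clockwise (seen from above), less than a quarter turn, until its cross bar lies in line with the housing's long sides, then let go and leave it standing there. Keep it seated on the nut throughout, and leave the similar extension in the round housing alone.

Things in the scene. Friction and masses are not known exactly. Their poses are not given: they have to be found in the camera images.
- pump_housing: Rectangular aluminium pump housing, fixed: foot 150 x 96 mm, body 126 x 70 mm, top 110 mm above the bench with two ribs and four screws; a vertical bore 34 mm wide opens in the middle of the top. Origin: centre of its underside, below the bore's axis; x axis along the long sides, within 0.6 rad of ahead; z up.
- pump_extension: Loose steel T-handle extension upright in the bore, socket on the nut (6 deg play). Origin: centre of its square hub (20 x 20 mm, 32 high, flat faces; grip those normal to y), 211 mm above the bench. x: along the cross bar through the hub's centre, 120 mm long, 11 mm thick (ends 14); z up the shaft (14 thick). Starts with the bar 40 to 70 deg anticlockwise from above of the housing's long axis.
- pump_nut (a joint): Turn of the nut under that extension, rad: 0 at the start, growing clockwise (tightening). No stop within the needed turn; it drags with about 0.12 N m and stays where it is left.
- round_bar_end (a point): One end of the cross bar of the other, identical extension, 60 mm from its axis, 211 mm above the bench. That extension stands in a round housing (88 mm wide body on a 112 mm foot, top 110 mm above the bench) and must be left alone.
Things that resemble listed ones, but are neither listed nor needed, are in the scene too. What is shaped like the pump_housing but yellow is not meant. What is shaped like the pump_extension but red is not meant.

How it is judged:
By the outcome, as a careful person would: the job done as asked, in the order asked, and still so for the second after the job is handed in, with the robot touching nothing.
It also fails if it takes over 32 s, if anything falls off the work surface, if the arm or the gripper's body presses on something with over 40 N, if the wrist force passes 120 N, or if a joint passes its speed limit or range.

ROBOT

A 6-joint arm with a two-finger parallel gripper is mounted at the origin on a cart in front of the work surface, level with it; the furniture and walls round the work are solid. World frame = base frame: x ahead of the robot, y to its left, z up, the work surface at z = 0. Lengths are in m, angles in degrees, forces in N, time in s.
With the tool pointing down it reaches from about 0.275 to 0.875 m from the base axis. Payload 12.5 kg.
Tool frame: the origin (TCP) lies between the finger pads; the fingertips stand 17 mm ahead of it and the grasp point (between the pads) lies 2 mm behind it; z points along the fingers, y is the line along which they close (so a half turn about z gives the same grasp; the last joint's range is limited). The gripper opens to 85 mm and grips with 20 to 120 N. Pads are 22 mm wide; open, the fingers measure 114 mm over their backs; the gripper's body (76 mm by 85 mm) begins 54 mm behind the grasp point. The pads swing forward as they close: fully open they stand 13 mm farther back than shut.
Start: joints at [-79.676, 20.094, 94.641, -0, 65.266, -4.847], TCP at [0.144, -0.531, 0.248] pointing down, gripper open.
Joint ranges: [-157.81, 157.81], [-45, 120.19], [0.68, 151.7], [-89.99, 269.99], [4.06, 180], [-164.3, 164.3]. Speed limits (degrees/s): [127.2, 127.2, 159.86, 180, 180, 180].

INTERFACE

Orientations are given as a 3x3 rotation matrix whose columns are the frame's x, y, z axes.
In Python, from station import status, read_camera, job gives the robot as it stands.
- The arm moves only by the tool send_rows, never from a script. Its argument "increments" is one flat list of numbers, 6 for each row, row after row: the shift along the tool's x, y, z in mm, then the turn, a rotation vector about the tool's x, y, z in degrees. A call has 1 to 20 rows; each row shifts and turns the commanded pose from where the row before left it, along the tool's axes as they then stand; what a row does not reach is not made up. A row lasts 1/12 s, in which the tool goes at most 41.7 mm and 7.16 degrees, less where a joint would pass 70% of its speed; a pose out of reach is approached as far as the arm can. A call is refused whole if a number of a shift passes 41.7 or a number of a turn 7.16, either way. A call with a gripper value outside its range is refused whole. "claw" is the gripper's target within -1 to 1 (fully open at 1, half-way at 0, shut at -1), set as the call begins (left out, the last holds). The fingers move at their own pace and stop on an object; "grip_force" is the grip in N (left out, the last holds). Time passes only in rows, so rows that do not move let the fingers close. It gives the time, the measured TCP pose, the force, the opening and the grip force at its end, in the units of the state.
- status.state(): the state, without advancing time (a new reading comes with each control period).
- read_camera(name): name is "scene" or "top" or "wrist"; returns a dict with "color" (384x512x3 uint8, red, green, blue), "fx", "fy", "cx", "cy" (pixels), "origin" and "attitude" of the camera in the world; the wrist camera has in their place "tool_from_camera" (4x4, takes a point from camera to tool coordinates, whose origin is the TCP and whose axes are the flange's). Camera axes: x right, y up, looking along -z (the intrinsics and any distortion apply to the point x, -y, -z); pixel columns grow to the right and rows downward; lengths in m; the calibration is good to about 2 mm. The wrist camera is an equidistant fisheye: a pixel r from the principal point sees the ray r / f radians off the axis. A picture is of the moment at which its call begins: read the wrist's pose just before it. There is no depth.
- job.job_done(): hands the job in; it is judged then, once.
The state is a dict: "time": time; "q": joint angles; "joint_vel": joint speeds; "joint_efforts": joint torques, N m; "tool_pos": TCP position; "tcp_rot": TCP orientation; "contact_force": force on the tool from outside, world axes, zero at the start; "ft_torque": the same for the moment, N m; "grip_width": finger opening in m; "gripper_force": force on a finger pad.
Only numpy, scipy, OpenCV 4.12 (cv2) and the standard library are available. Lean on these libraries where they do the work, as an engineer would, in place of code of your own. Each camera call takes 0.05 s, during which the arm holds its last target. There are 200 camera calls.

## Working session

There is one attempt and no reset: what is moved stays moved. The work goes in short steps, Python scripts to look and compute and a tool call to move; the robot and the scene stay as the last step left them, time stands still between calls to the robot, and variables do not carry over. Pictures are saved under pics/ and viewed, at most 10 in all, crops included, and the job is handed in when it is done.

Besides the shell and the picture viewer there is one more tool, called after "Request:" by a JSON object that holds its "fn" and its "kwargs". send_rows: Moves the arm, as the interface text tells. Its arguments: {"type":"object","properties":{"increments":{"type":"array","items":{"type":"number"}},"claw":{"type":"number"},"grip_force":{"type":"number"}},"required":["increments"]}

```bash
mkdir -p pics; cat > h.py <<'E'
import numpy as np, cv2
from station import status, read_camera, job
def snap(n,f):
    c=read_camera(n); cv2.imwrite('pics/'+f,cv2.cvtColor(c['color'],cv2.COLOR_RGB2BGR)); return c
def ray(c,u,v):
    d=np.array([(u-c['cx'])/c['fx'],-(v-c['cy'])/c['fy'],-1.0]); return np.array(c['attitude'])@d
def atz(c,u,v,z):
    o=np.array(c['origin']); d=ray(c,u,v); return o+d*(z-o[2])/d[2]
def proj(c,p):
    q=np.array(c['attitude']).T@(np.array(p)-np.array(c['origin'])); return c['cx']-c['fx']*q[0]/q[2], c['cy']+c['fy']*q[1]/q[2]
E
python3 - <<'E'
from h import *
a=snap('scene','s1.png');b=snap('top','t1.png')
for c in(a,b): print({k:v for k,v in c.items() if k!='color'})
im=np.hstack([cv2.imread('pics/s1.png'),cv2.imread('pics/t1.png')]); 
cv2.imwrite('pics/t1b.png',cv2.resize(cv2.imread('pics/t1.png'),(800,600),interpolation=cv2.INTER_CUBIC))
E
```

```text
{'fx': 431.40962084692484, 'fy': 431.40962084692484, 'cx': 259.79900951633726, 'cy': 188.94766345050868, 'origin': array([-0.35702635,  0.51315568,  0.62316947]), 'attitude': array([[-0.5335567 ,  0.38641249, -0.75233147],
       [-0.84563755, -0.22833509,  0.4824523 ],
       [ 0.01464191,  0.89361539,  0.44859463]])}
{'fx': 487.5338578396216, 'fy': 487.5338578396216, 'cx': 254.78699936342588, 'cy': 193.61960193545386, 'origin': array([ 0.34323414, -0.02531416,  1.16468386]), 'attitude': array([[ 0.00746056,  0.99628186, -0.08583009],
       [-0.99996995,  0.00761396,  0.00145998],
       [ 0.00210806,  0.08581662,  0.99630872]])}
```

View pics/t1b.png

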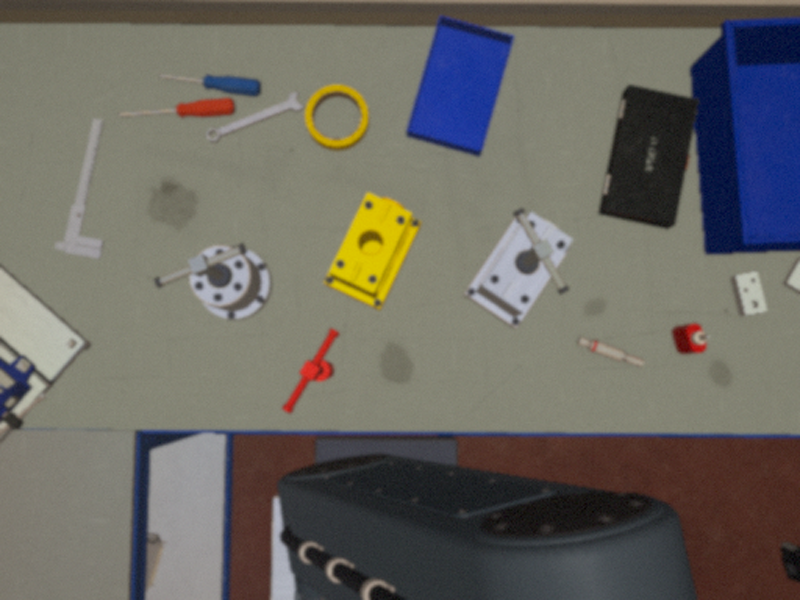

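View pics/s1.png

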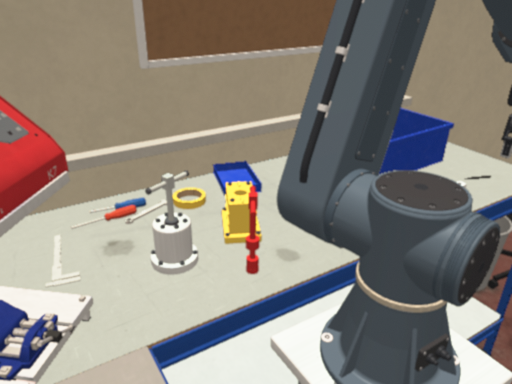

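The top view (800 px wide) shows three candidates. The silver rectangular housing with a steel T-handle at (540,250) fits. The round housing at (225,275), the yellow housing at (372,250) and the red T at (315,370) do not. I'll confirm with an enlarged crop.

```bash
python3 - <<'E'
from h import *
im=cv2.imread('pics/t1.png')[125:215,290:380]
im=cv2.resize(im,(600,600),interpolation=cv2.INTER_CUBIC)
for i in range(0,90,15):
    cv2.putText(im,str(290+i),(int(i*6.667),10),0,.35,(0,0,255)); cv2.putText(im,str(125+i),(0,int(i*6.667)+10),0,.35,(0,0,255))
cv2.imwrite('pics/c1.png',im)
E
```

```text
(no output)
```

View pics/c1.png

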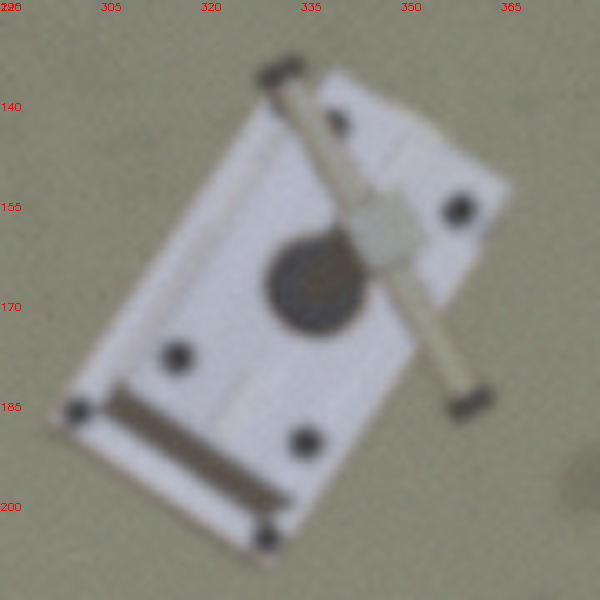

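The crop shows the right one: a silver housing with its bore at (317,286), a steel hub at (383,235), bar ends at (280,73) and (471,403), and four top screws.

```bash
python3 - <<'E'
from h import *
c=read_camera('top')
f=lambda x,y,z: atz(c,290+x/6.667-.4,125+y/6.667-.4,z)
hub=f(383,235,.227);e1=f(280,73,.211);e2=f(471,403,.211);b=f(317,286,.11)
s=[f(*p,.111) for p in((333,125),(178,357),(459,210),(306,443))]
print(hub,e1,e2,(e1+e2)/2,np.linalg.norm(e1-e2),b)
ang=lambda d:np.degrees(np.arctan2(d[1],d[0]))
print('bar',ang(e1-e2),'house',ang(s[0]-s[1]),ang(s[2]-s[3]),90+ang(s[0]-s[2]),np.mean(s,0))
st=status.state(); print(st['tool_pos'],np.round(st['tcp_rot'],3),st['grip_width'])
E
```

```text
[ 0.49123628 -0.20543654  0.227     ] [ 0.54221528 -0.17826872  0.211     ] [ 0.44390428 -0.23404663  0.211     ] [ 0.49305978 -0.20615768  0.211     ] 0.11303197616130914 [ 0.49267817 -0.20615283  0.11      ]
bar 29.568919799891233 house -33.58067976171442 -33.32690797058565 145.83951439142572 [ 0.4934201  -0.20669829  0.111     ]
[ 0.14393243 -0.5305978   0.24789104] [[ 0.965  0.262 -0.   ]
 [ 0.262 -0.965  0.001]
 [ 0.    -0.001 -1.   ]] 0.08551423054130641
```

Request:
{"fn": "send_rows", "kwargs": {"increments": [0, 0, -24, 0, 0, -4.8, 0, 0, -24, 0, 0, -4.8, 0, 0, -24, 0, 0, -4.8, 29, -6.9, 0, 0, 0, 0, 29, -6.9, 0, 0, 0, 0, 29, -6.9, 0, 0, 0, 0, 29, -6.9, 0, 0, 0, 0, 29, -6.9, 0, 0, 0, 0, 29, -6.9, 0, 0, 0, 0, 29, -6.9, 0, 0, 0, 0, 29, -6.9, 0, 0, 0, 0, 29, -6.9, 0, 0, 0, 0, 29, -6.9, 0, 0, 0, 0, 29, -6.9, 0, 0, 0, 0, 29, -6.9, 0, 0, 0, 0, 29, -6.9, 0, 0, 0, 0, 29, -6.9, 0, 0, 0, 0, 29, -6.9, 0, 0, 0, 0, 29, -6.9, 0, 0, 0, 0], "claw": 1}}

```text
time: 1.73
tool_pos: [0.4939, -0.2045, 0.3201]
tcp_rot: [[0.87, 0.494, -0.0], [0.494, -0.87, 0.0], [-0.0, -0.0, -1.0]]
contact_force: [0.1, 0.5, -0.1]
grip_width: 0.085
gripper_force: 0.0
```

```bash
cat >> h.py <<'E'
def wrist(f):
    s=status.state(); c=snap('wrist',f); T=np.array(c['tool_from_camera']); R=np.array(s['tcp_rot'])
    return s,dict(c,origin=np.array(s['tool_pos'])+R@T[:3,3],R=R@T[:3,:3])
def fatz(c,u,v,z):
    x,y=(u-c['cx'])/c['fx'],(v-c['cy'])/c['fy']; t=np.hypot(x,y); k=np.sin(t)/max(t,1e-9)
    d=c['R']@np.array([x*k,-y*k,-np.cos(t)]); o=c['origin']; return o+d*(z-o[2])/d[2]
E
python3 - <<'E'
from h import *
import pickle
s,c=wrist('w1.png'); pickle.dump((s,c),open('w1.pkl','wb'))
cv2.imwrite('pics/w1b.png',cv2.resize(cv2.imread('pics/w1.png'),(800,600),interpolation=cv2.INTER_CUBIC))
print(s['time'],s['tool_pos'],np.round(s['tcp_rot'],3),np.round(s['q'],1),c['fx'],c['cx'],c['cy'],c['tool_from_camera'])
E
```

```text
1.7333 [ 0.49388924 -0.20452922  0.32012495] [[ 0.87   0.494 -0.   ]
 [ 0.494 -0.87   0.   ]
 [-0.    -0.    -1.   ]] [-27.5  14.7  91.6  -0.   73.7  32.9] 297.3186396354542 255.2784247953684 195.30022764046106 [[-5.81949158e-04  9.60387014e-01  2.78669061e-01  7.01873905e-02]
 [ 9.99999692e-01  7.05512764e-04 -3.43117806e-04  1.24682750e-04]
 [-5.26130465e-04  2.78668775e-01 -9.60387129e-01 -1.25393286e-01]
 [ 0.00000000e+00  0.00000000e+00  0.00000000e+00  1.00000000e+00]]
```

View pics/w1b.png

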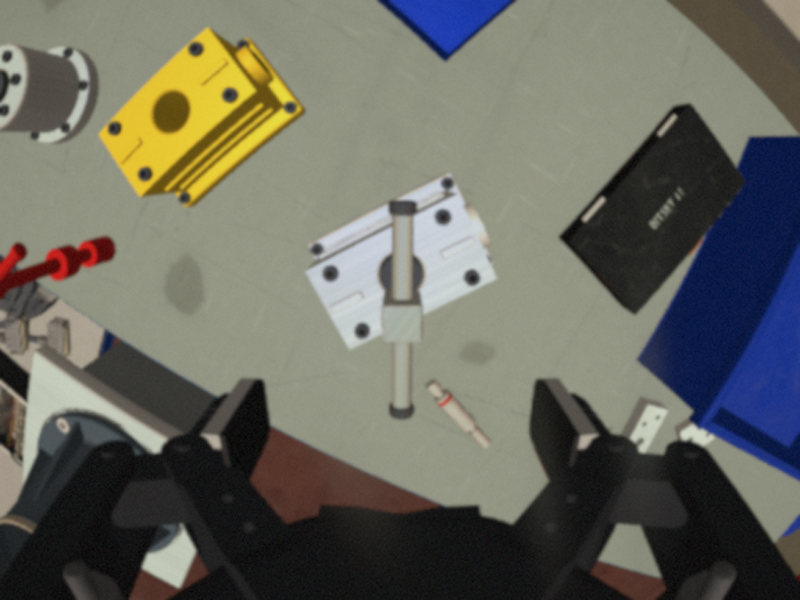

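The wrist view (800 px) shows the bar vertical, with ends at (403,208) and (401,411) and the hub at (402,324). The housing screws are at (330,273), (443,216), (362,331) and (472,277).

```bash
python3 - <<'E'
from h import *
import pickle
s,c=pickle.load(open('w1.pkl','rb'))
f=lambda x,y,z: fatz(c,x*.64-.2,y*.64-.2,z)
ang=lambda d:np.degrees(np.arctan2(d[1],d[0]))
e1=f(403,208,.211);e2=f(401,411,.211);h=f(402.5,324,.227)
S=[f(*p,.111) for p in((330,273),(443,216),(362,331),(472,277))]
print(e1,e2,(e1+e2)/2,ang(e1-e2),h,f(402,274,.11))
print(ang(S[1]-S[0]),ang(S[3]-S[2]),ang(S[0]-S[2])-90,ang(S[1]-S[3])-90,np.mean(S,0))
E
python3 - <<'E'
import cv2
im=cv2.imread('pics/w1.png')[100:280,180:330]
cv2.imwrite('pics/w1c.png',cv2.resize(im,None,fx=3.33,fy=3.33,interpolation=cv2.INTER_CUBIC))
E
```

```text
[ 0.54112871 -0.18016628  0.211     ] [ 0.4415165  -0.23561499  0.211     ] [ 0.4913226  -0.20789064  0.211     ] 29.102310478420335 [ 0.49234597 -0.20749498  0.227     ] [ 0.4923989  -0.20800323  0.11      ]
-33.547023365132645 -33.298977660995426 -33.71494088676444 -33.862844720272626 [ 0.49173663 -0.20771293  0.111     ]
```

View pics/w1c.png

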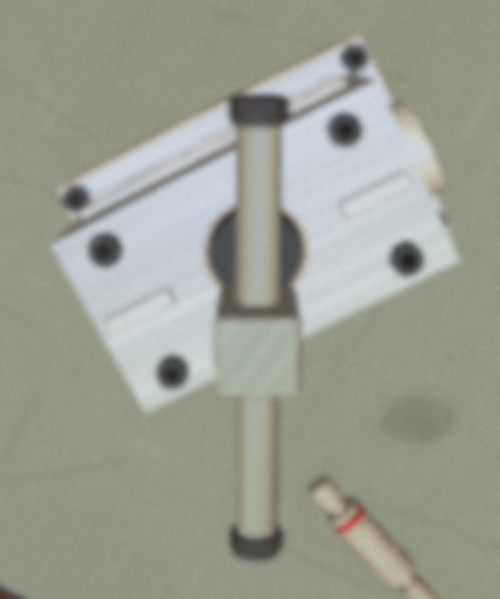

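Request:
{"fn": "send_rows", "kwargs": {"increments": [-1.2, 0.7, 10, 0, 0, 0, -1.2, 0.7, 14, 0, 0, 0, 0, 0, 14.5, 0, 0, 0, 0, 0, 14.5, 0, 0, 0, 0, 0, 14.5, 0, 0, 0, 0, 0, 14.5, 0, 0, 0, 0, 0, 14.5, 0, 0, 0, 0, 0, 14.5, 0, 0, 0, 0, 0, 0, 0, 0, 0, 0, 0, 0, 0, 0, 0]}}

```text
time: 2.62
tool_pos: [0.4908, -0.2085, 0.2086]
tcp_rot: [[0.87, 0.493, -0.002], [0.493, -0.87, 0.001], [-0.001, -0.002, -1.0]]
contact_force: [0.1, -0.0, 0.3]
grip_width: 0.0851
gripper_force: 0.0
```

Request:
{"fn": "send_rows", "kwargs": {"increments": [0, 0, 0, 0, 0, 0, 0, 0, 0, 0, 0, 0, 0, 0, 0, 0, 0, 0, 0, 0, 0, 0, 0, 0, 0, 0, 0, 0, 0, 0, 0, 0, 0, 0, 0, 0, 0, 0, 0, 0, 0, 0, 0, 0, 0, 0, 0, 0, 0, 0, 0, 0, 0, 0, 0, 0, 0, 0, 0, 0, 0, 0, 0, 0, 0, 0], "claw": -1, "grip_force": 50}}

```text
time: 3.53
tool_pos: [0.4917, -0.2082, 0.2097]
tcp_rot: [[0.87, 0.494, 0.0], [0.494, -0.87, 0.0], [0.0, 0.0, -1.0]]
contact_force: [-0.8, 1.7, 5.9]
grip_width: 0.0197
gripper_force: 50.3
```

Request:
{"fn": "send_rows", "kwargs": {"increments": [0, 0, 0, 0, 0, 2, 0, 0, 0, 0, 0, 4, 0, 0, 0, 0, 0, 4, 0, 0, 0, 0, 0, 4, 0, 0, 0, 0, 0, 4, 0, 0, 0, 0, 0, 4, 0, 0, 0, 0, 0, 4, 0, 0, 0, 0, 0, 4, 0, 0, 0, 0, 0, 0, 0, 0, 0, 0, 0, 0]}}

```text
time: 4.37
tool_pos: [0.4917, -0.208, 0.2096]
tcp_rot: [[1.0, -0.008, 0.0], [-0.008, -1.0, 0.0], [0.0, -0.0, -1.0]]
contact_force: [-0.5, 2.8, 5.9]
grip_width: 0.0194
gripper_force: 50.5
```

Request:
{"fn": "send_rows", "kwargs": {"increments": [0, 0, 0, 0, 0, 4, 0, 0, 0, 0, 0, 4, 0, 0, 0, 0, 0, 4, 0, 0, 0, 0, 0, 4, 0, 0, 0, 0, 0, 4, 0, 0, 0, 0, 0, 4, 0, 0, 0, 0, 0, 4, 0, 0, 0, 0, 0, 3.5, 0, 0, 0, 0, 0, 1.5, 0, 0, 0, 0, 0, 0, 0, 0, 0, 0, 0, 0, 0, 0, 0, 0, 0, 0]}}

```text
time: 5.37
tool_pos: [0.4917, -0.2078, 0.2096]
tcp_rot: [[0.835, -0.551, 0.0], [-0.551, -0.835, 0.001], [-0.0, -0.001, -1.0]]
contact_force: [-0.7, 2.8, 6.1]
grip_width: 0.0194
gripper_force: 50.5
```

```bash
python3 - <<'E'
from h import *
import pickle
s,c=wrist('w2.png'); pickle.dump((s,c),open('w2.pkl','wb'))
print(s['tool_pos'],np.round(s['tcp_rot'],3),s['ft_torque'],s['contact_force'],s['grip_width'])
im=cv2.imread('pics/w2.png')
cv2.imwrite('pics/w2b.png',cv2.resize(im,(800,600),interpolation=cv2.INTER_CUBIC))
E
```

```text
[ 0.49170399 -0.20780058  0.20964953] [[ 0.835 -0.551  0.   ]
 [-0.551 -0.835  0.001]
 [-0.    -0.001 -1.   ]] [1.04351499 0.32594078 0.05817755] [-0.70847936  2.83048627  6.08398735] 0.019360882427910932
```

View pics/w2b.png

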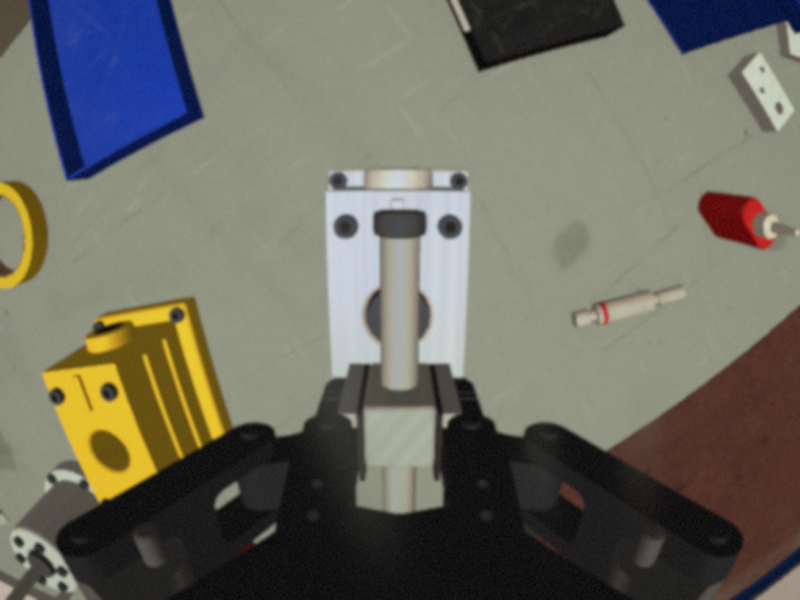

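The bar looks in line with the housing. Body edges are left (326,193)-(331,375) and right (470,191)-(465,375), and the screws are at (345,227) and (450,227). I'll put numbers on it.

```bash
python3 - <<'E'
from h import *
import pickle
s,c=pickle.load(open('w2.pkl','rb'))
f=lambda x,y,z: fatz(c,x*.64-.2,y*.64-.2,z)
ang=lambda a,b:np.degrees(np.arctan2(*(b-a)[1::-1]))
print(ang(f(331,375,.11),f(326,193,.11)),ang(f(465,375,.11),f(470,191,.11)),'screws',ang(f(450,226.5,.111),f(345.5,227,.111))-90)
print('bar',ang(f(399.5,375,.2165),f(400,240,.2165)), 'tool',ang(np.zeros(3),np.array(s['tcp_rot'])[:,0]))
im=cv2.imread('pics/w2.png')[105:285,195:315]
cv2.imwrite('pics/w2c.png',cv2.resize(im,None,fx=3.33,fy=3.33,interpolation=cv2.INTER_CUBIC))
E
```

```text
-34.124089243432316 -32.87942922855625 screws -33.20811153489485
bar -33.65105860699592 tool -33.43390171795951
```

View pics/w2c.png

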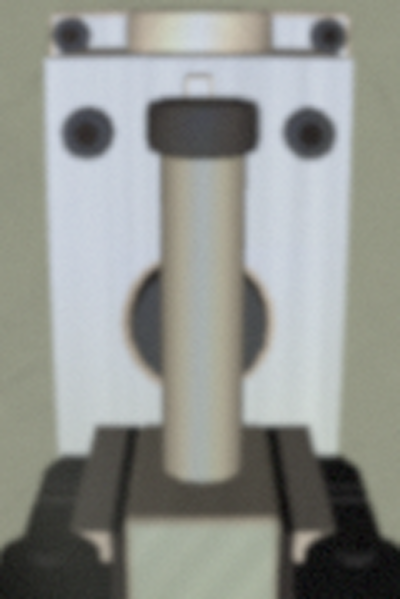

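The crop confirms the bar is within about 0.3° of the housing's long axis. Next I'll release and retreat upward.

Request:
{"fn": "send_rows", "kwargs": {"increments": [0, 0, 0, 0, 0, 0, 0, 0, 0, 0, 0, 0, 0, 0, 0, 0, 0, 0, 0, 0, 0, 0, 0, 0, 0, 0, 0, 0, 0, 0, 0, 0, 0, 0, 0, 0, 0, 0, 0, 0, 0, 0, 0, 0, 0, 0, 0, 0, 0, 0, 0, 0, 0, 0, 0, 0, 0, 0, 0, 0], "claw": 1}}

```text
time: 6.25
tool_pos: [0.4916, -0.2082, 0.2093]
tcp_rot: [[0.835, -0.551, -0.0], [-0.551, -0.835, 0.0], [-0.0, 0.0, -1.0]]
contact_force: [0.3, -0.8, 0.4]
grip_width: 0.0854
gripper_force: 0.0
```

Request:
{"fn": "send_rows", "kwargs": {"increments": [0, 0, -5, 0, 0, 0, 0, 0, -13, 0, 0, 0, 0, 0, -15, 0, 0, 0, 0, 0, -15, 0, 0, 0, 0, 0, -15, 0, 0, 0, 0, 0, -15, 0, 0, 0, 0, 0, -15, 0, 0, 0, 0, 0, -15, 0, 0, 0, 0, 0, 0, 0, 0, 0, 0, 0, 0, 0, 0, 0, 0, 0, 0, 0, 0, 0]}}

```text
time: 7.17
tool_pos: [0.4914, -0.2081, 0.3166]
tcp_rot: [[0.835, -0.551, -0.001], [-0.551, -0.835, 0.0], [-0.001, 0.0, -1.0]]
contact_force: [0.1, -0.1, 0.3]
grip_width: 0.0853
gripper_force: 0.0
```

```bash
python3 - <<'E'
from h import *
import pickle
s,c=wrist('w3.png'); pickle.dump((s,c),open('w3.pkl','wb'))
print(s['time'],s['tool_pos'],s['grip_width'])
cv2.imwrite('pics/w3b.png',cv2.resize(cv2.imread('pics/w3.png')[80:290,170:340],None,fx=2.85,fy=2.85,interpolation=cv2.INTER_CUBIC))
E
```

```text
7.1667 [ 0.49136217 -0.20805274  0.31657111] 0.08525750538122652
```

View pics/w3b.png

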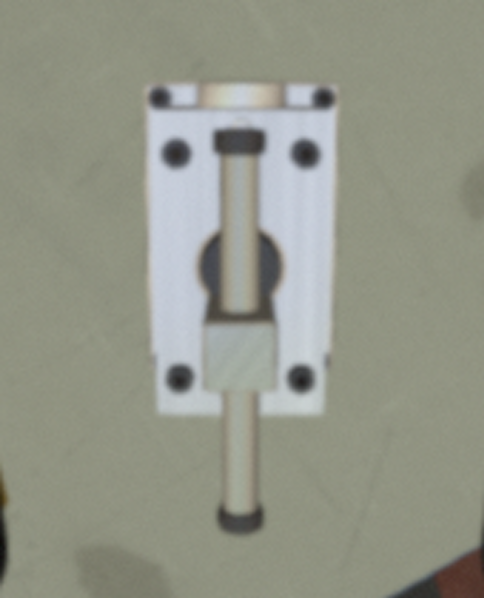

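After release, the bar ends at (239,142) and (240,518) stand in line with the long sides, and the extension is upright and still seated. I'm handing the job in.

```bash
python3 -c "
from h import *
print(job.job_done())"
```

```text
the job is handed in; nothing more can be done
None
```

The T-handle is turned about 63° clockwise, its bar within about 0.3° of the housing's long sides; I let go and left it standing on the nut, and handed the job in at about 7 s.

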